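Turn the bench carousel to bring the dental cast to the front

ROBOT

A 6-joint arm with a two-finger parallel gripper is mounted at the origin on the work surface. World frame = base frame: x ahead of the robot, y to its left, z up, the work surface at z = 0. Lengths are in m, angles in rad, forces in N, time in s.
With the tool pointing down it reaches from about 0.275 to 0.825 m from the base axis. Payload 4.9 kg.
Tool frame: the origin (TCP) lies midway between the tips of the shut fingers; the grasp point (between the pads) lies 19 mm behind it (bot.grip_depth is the distance from the TCP to the grasp point, in m); z points along the fingers, y is the line along which they close (so a half turn about z gives the same grasp; the last joint's range is limited). The gripper opens to 85 mm and grips with 20 to 120 N. Pads are 22 mm wide; open, the fingers measure 114 mm over their backs; the gripper's body (76 mm by 85 mm) begins 54 mm behind the grasp point. The pads swing forward as they close: fully open they stand 13 mm farther back than shut.
Start: joints at [-0.134, 0.326, -0.193, 1.052, 0, 1.437], TCP at [0.55, 0, 0.231] pointing down, gripper open.
Joint ranges: [-2.65, 2.65], [-0.97, 1.79], [-1.3, 1.35], [-1.93, 2.1], [-1.47, 1.37], [-3.14, 3.14]. Speed limits (rad/s): [2.57, 2.57, 3.14, 3.14, 3.14, 3.14].

INTERFACE

Orientations are given as a unit quaternion [w, x, y, z].
In Python, from cell import bot gives the robot as it stands. Calls block until the motion is done:
- bot.move_pose(position, orientation): joint-space move of the TCP to a pose.
- bot.move_linear(position, speed=0.15, rotation=None, until_force=None): straight line of the TCP; rotation=None keeps the orientation; speed is the mean speed in m/s. With until_force (N) it stops when the force on the tool has changed by that much, and returns True; else False.
- bot.goto_joints(angles): joint-space move.
- bot.set_gripper(opening, grasp_force=None): opening from 0.0 (shut) to 1.0 (fully open); grasp_force is the grip in N (None keeps the last); returns when the fingers have stopped.
- bot.wait(seconds).
- bot.solve_ik(position, orientation): joint angles nearest the present ones, or None.
- bot.camera(name): name is "scene" or "side" or "wrist"; returns the picture (420x560x3 uint8, red, green, blue); there is no depth.
- bot.calibration(name): a dict with "mtx" (3x3 intrinsics, pixels), "extrinsics" (4x4, takes a point from world to camera coordinates); the wrist camera has in their place "hand_eye" (4x4, takes a point from camera to tool coordinates, whose origin is the TCP and whose axes are the flange's). Camera axes: x right, y down, z forward; pixel columns grow to the right and rows downward; lengths in m; the calibration is good to about 2 mm. A picture is of the moment at which its call begins: read the wrist's pose just before it. calibration takes no time and is no camera call.
A pose or a line that the arm cannot do raises bot.PlanningError and nothing moves.
- bot.close_job(): hands the job in; it is judged then, once.
Trained networks look in the newest picture that a camera, given by its name, has taken for a name from the list of things; names that differ only in an ending like _2 or _b are one class to them, and where a whole thing is asked for, a point or a joint stands for the part that bears it (a point fixed in the world has none). Each returns a list of dicts, best first, with "confidence" (0 to 1); they miss things now and then, are a little off and sometimes report something else, mostly with a low value. They report only what shows in the picture. A call takes as long as a camera call. They do not tell look-alikes from the thing itself.
- bot.search_frame(camera, thing): "bbox" ([left, top, width, height] in pixels, round what is visible of it).
Readings, each from a call of its own:
- bot.read_clock(): time.
- bot.read_joint_positions(): joint angles.
- bot.read_joint_vel(): joint speeds.
- bot.read_joint_efforts(): joint torques, N m.
- bot.read_position(): TCP position.
- bot.read_tool_rot(): TCP orientation.
- bot.read_ft_force(): force on the tool from outside, world axes, zero at the start.
- bot.read_moment(): the same for the moment, N m.
- bot.read_gripper_width(): opening from 0.0 (shut) to 1.0 (fully open).
- bot.read_finger_force(): force on a finger pad.
Only numpy, scipy, OpenCV 4.12 (cv2) and the standard library are available. Lean on these libraries where they do the work, as an engineer would, in place of code of your own. Each camera call takes 0.05 s, during which the arm holds its last target. There are 200 camera calls.

TASK

In the dental lab, turn the round bench carousel by pushing its rim or the upright posts along the rim, until the plaster cast (the horseshoe row of teeth) stands at the front, lined up with the fixed pointer on the carousel's foot, and leave it there at rest. Do not touch, lift or upset anything standing on the carousel, and do not disturb the loose things on the bench.

Things in the scene. Friction and masses are not known exactly. Their poses are not given: they have to be found in the camera images.
- foot: Fixed foot of the carousel, bolted down; place and yaw differ each time. Origin on the bench, on the vertical turning axis; z up. Its own -x axis points to the front, from the axis through the pointer: a fixed upright brass block, a 24 mm square turned on its corner, centred 172 mm from the axis, top 38 mm above the bench; nothing of the foot is higher.
- carousel (a joint): Angle of the dark wood disc about the foot's z axis, rad, counter-clockwise from above positive; turns either way by more than a full turn. Disc 300 mm across, top 42 mm above the bench. No detents; a light brake (1 to 2 N at a post turns it slowly) stops it almost at once when not pushed. What stands on it is loose, within 105 mm of the axis, and rides round by friction.
- post (a point): Top centre of one of 8 like steel posts standing on the disc's edge, 12 mm thick, 40 mm tall, tops 82 mm above the bench, 45 degrees apart on a circle of radius 142 mm about the axis. At joint value q this post stands at angle q from the foot's +x axis, counter-clockwise; the others at q + 45, 90, ... degrees.
- cast: White plaster dental cast with a horseshoe of teeth, about 53 mm long, 54 mm wide, 27 mm tall, loose on the disc with its centre some 66 mm from the axis, any yaw. Origin at the centre of its underside. It starts at the back, the left or the right of the carousel, never at the front.
- jar: Squat round lidded jar, 42 mm in diameter, 45 mm tall, loose on the disc, origin at the centre of its underside. Not to be touched.
- vial: Slim capped bottle, 32 mm in diameter, 62 mm tall, loose on the disc, origin at the centre of its underside. Not to be touched.
- burs: Aluminium block 28 x 46 mm, 20 mm tall (40 mm with the burs standing in it), loose on the disc and at first at its front, origin at the centre of its underside. Not to be touched.
- torch: White bottle 60 mm in diameter, 150 mm tall, standing on the bench left of the carousel; its origin is the centre of its underside. Leave it alone.
- bowl: Green plastic bowl, 110 mm across, 50 mm tall, on the bench, left of the carousel; its origin is the centre of its underside. Leave it alone.
- handpiece: Dark handpiece 170 mm long, 24 mm thick, lying on the bench, right of the carousel; its origin is the centre of its underside. Leave it alone.
- brush: Brush 160 mm long lying on the bench, to the right of the carousel; its origin lies under its middle. Leave it alone.
Mind the look-alikes: they are no part of the job. Leave any purple or turquoise look-alike of the cast alone.

How it is judged:
By the outcome, as a careful person would: the job done as asked, in the order asked, and still so for the second after the job is handed in, with the robot touching nothing.
It also fails if it takes over 51 s, if anything falls off the work surface, if the arm or the gripper's body presses on something with over 40 N, if the wrist force passes 120 N, or if a joint passes its speed limit or range.

## Working session

There is one attempt and no reset: what is moved stays moved. The work goes in short steps, each a Python script; the robot and the scene stay as the last script left them, time stands still between calls to the robot, and variables do not carry over. Pictures are saved under pics/ and viewed, at most 10 in all, crops included, and the job is handed in when it is done.

```bash
mkdir -p pics; ls
python3 - <<'E'
from cell import bot
import cv2,numpy as np
ims=[]
for c in ["scene","side"]:
    im=bot.camera(c); cv2.imwrite(f"pics/{c}0.png",im[:,:,::-1]); ims.append(im)
    k=bot.calibration(c); print(c,np.round(k["mtx"],1).tolist(),np.round(k["extrinsics"],3).tolist())
    for t in ["foot","carousel","post","cast","jar","vial","burs","torch","bowl","handpiece","brush"]:
        print(t,[(np.round(d["bbox"]).astype(int).tolist(),round(d["confidence"],2)) for d in bot.search_frame(c,t)[:9]])
print(bot.read_clock(), bot.read_tool_rot())
E
```

```text
pics
scene [[517.8, 0.0, 279.6], [0.0, 517.8, 203.2], [0.0, 0.0, 1.0]] [[-0.317, 0.948, 0.013, 0.206], [0.678, 0.236, -0.697, -0.273], [-0.664, -0.212, -0.717, 1.731], [0.0, 0.0, 0.0, 1.0]]
foot []
carousel [([192, 181, 116, 100], 0.58)]
post [([195, 183, 115, 102], 0.7)]
cast [([209, 220, 29, 22], 0.85), ([363, 242, 26, 20], 0.67), ([235, 151, 21, 17], 0.59)]
jar [([237, 237, 17, 21], 0.81)]
vial [([270, 217, 16, 25], 0.6)]
burs [([242, 205, 20, 13], 0.66)]
torch [([455, 248, 36, 57], 0.58)]
bowl [([425, 202, 42, 40], 0.81)]
handpiece [([176, 161, 26, 27], 0.53), ([210, 219, 27, 21], 0.47)]
brush [([91, 179, 58, 38], 0.81)]
side [[470.4, 0.0, 279.3], [0.0, 470.4, 209.0], [0.0, 0.0, 1.0]] [[0.7, -0.714, 0.015, -0.377], [-0.371, -0.381, -0.847, 0.243], [0.61, 0.587, -0.532, 1.162], [0.0, 0.0, 0.0, 1.0]]
foot [([265, 185, 92, 80], 0.71)]
carousel [([268, 185, 94, 68], 0.79)]
post [([266, 183, 96, 69], 0.62), ([298, 220, 20, 11], 0.56)]
cast [([220, 191, 19, 13], 0.79), ([383, 252, 25, 22], 0.73)]
jar [([316, 192, 15, 20], 0.46)]
vial [([291, 196, 14, 17], 0.54)]
burs [([299, 219, 17, 14], 0.78)]
torch [([184, 132, 20, 43], 0.8), ([289, 198, 16, 14], 0.31)]
bowl [([152, 172, 36, 30], 0.78), ([323, 209, 24, 20], 0.21)]
handpiece [([332, 272, 25, 44], 0.74)]
brush [([393, 283, 61, 28], 0.73)]
1.2 [-1.17326664e-05  7.07126127e-01  7.07087435e-01 -1.98218784e-05]
```

View pics/scene0.png

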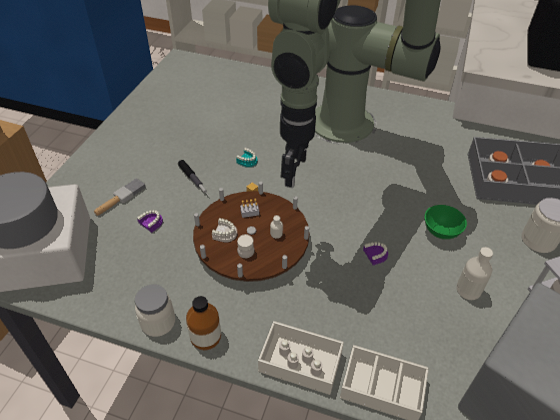

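View pics/side0.png

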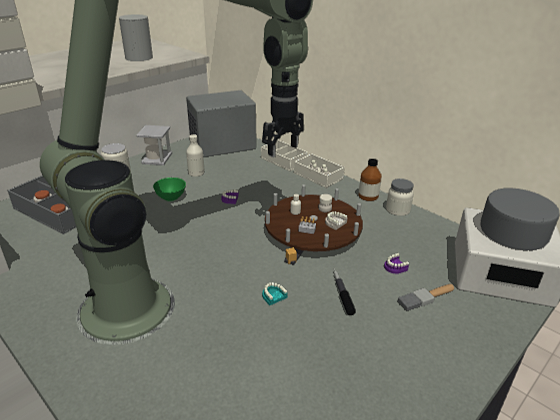

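The white cast meant is on the disc at scene (224,231) / side (336,220). The turquoise cast (246,157) and the purple ones (150,220) and (376,252) stand on the bench, so they are look-alikes. The brass pointer is at scene (253,187), side (291,255). Next is a wrist view from above.

```bash
cat > h.py <<'E'
from cell import bot
import cv2,numpy as np
from scipy.spatial.transform import Rotation as R
def KE(c):
    k=bot.calibration(c); K=np.array(k["mtx"])
    if "extrinsics" in k: return K,np.array(k["extrinsics"])
    q=np.array(bot.read_tool_rot()); T=np.eye(4); T[:3,:3]=R.from_quat(q[[1,2,3,0]]).as_matrix(); T[:3,3]=bot.read_position()
    return K,np.linalg.inv(T@np.array(k["hand_eye"]))
def onz(K,E,uv,z):
    d=E[:3,:3].T@np.linalg.inv(K)@[uv[0],uv[1],1]; o=-E[:3,:3].T@E[:3,3]
    return o+d*(z-o[2])/d[2]
def proj(K,E,p):
    p=np.atleast_2d(p); c=p@E[:3,:3].T+E[:3,3]; c=c@K.T; return c[:,:2]/c[:,2:]
E
python3 - <<'E'
from h import *
for c,pt,ca,ce in [("scene",(253,189),(224,231),(251,233)),("side",(291,257),(337,221),(314,222))]:
    K,E=KE(c); print(c,[np.round(onz(K,E,u,z),3).tolist() for u,z in ((pt,.02),(ca,.055),(ce,.042))])
k=bot.calibration("wrist"); print(np.round(k["mtx"],0).tolist(),np.round(k["hand_eye"],3).tolist())
K,E=KE("scene"); C=onz(K,E,(251,233),.042)
q=bot.read_tool_rot()
for x,z in ((C[0]-.06,.42),(C[0]-.06,.36),(C[0]-.1,.36)):
    s=bot.solve_ik([x,C[1],z],q); print(x,z,s is not None)
    if s is not None:
        bot.move_pose([x,C[1],z],q); break
K,E=KE("wrist"); im=bot.camera("wrist"); cv2.imwrite("pics/w1.png",im[:,:,::-1]); np.savez("w1.npz",K=K,E=E,im=im)
for t in ["foot","carousel","post","cast","jar","vial","burs","handpiece","brush"]:
    print(t,[(np.round(d["bbox"]).astype(int).tolist(),round(d["confidence"],2)) for d in bot.search_frame("wrist",t)[:9]])
print(proj(K,E,C), bot.read_clock())
E
```

```text
scene [[0.419, -0.158, 0.02], [0.619, -0.16, 0.055], [0.593, -0.098, 0.042]]
side [[0.417, -0.164, 0.02], [0.608, -0.172, 0.055], [0.57, -0.115, 0.042]]
[[326.0, 0.0, 283.0], [0.0, 326.0, 208.0], [0.0, 0.0, 1.0]] [[-0.0, -0.958, -0.287, 0.072], [1.0, 0.0, -0.0, 0.001], [0.0, -0.287, 0.958, -0.143], [0.0, 0.0, 0.0, 1.0]]
0.5326100220544907 0.42 True
foot [([210, 57, 206, 197], 0.72)]
carousel [([222, 58, 196, 194], 0.91), ([209, 58, 209, 195], 0.51)]
post [([223, 57, 197, 198], 0.67)]
cast [([319, 179, 34, 36], 0.95), ([129, 211, 33, 34], 0.84), ([307, 287, 39, 30], 0.59)]
jar [([347, 141, 35, 29], 0.78), ([219, 57, 196, 196], 0.59)]
vial [([302, 108, 23, 25], 0.89)]
burs []
handpiece [([195, 254, 54, 68], 0.56), ([222, 56, 195, 196], 0.53)]
brush [([256, 334, 62, 34], 0.76)]
[[320.51707533 157.92454963]] 2.5583
```

View pics/w1.png

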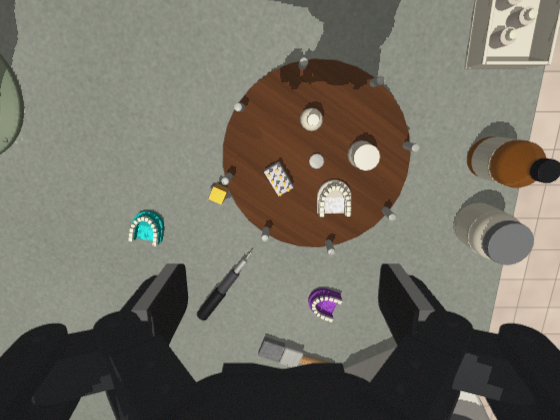

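```bash
cat > m.py <<'E'
from h import *
from scipy.optimize import least_squares
def disc_fit(K,E,im,C0):
    hsv=cv2.cvtColor(im,cv2.COLOR_RGB2HSV); 
    m=((hsv[:,:,0]<14)&(hsv[:,:,1]>110)&(hsv[:,:,2]<160)).astype(np.uint8)
    u0=proj(K,E,[*C0[:2],.042])[0]; yy,xx=np.mgrid[:420,:560]
    m[np.hypot(xx-u0[0],yy-u0[1])>135]=0
    m=cv2.morphologyEx(m,cv2.MORPH_OPEN,np.ones((3,3)))
    c=max(cv2.findContours(m,0,1)[0],key=cv2.contourArea); h=cv2.convexHull(c)[:,0]
    # dense hull points that lie on the real contour
    P=np.array([onz(K,E,p,.042)[:2] for p in c[:,0] if cv2.pointPolygonTest(h.astype(np.float32),tuple(map(float,p)),True)<1.5])
    r=least_squares(lambda v:np.hypot(P[:,0]-v[0],P[:,1]-v[1])-v[2],[*C0[:2],.15],loss="soft_l1",f_scale=.002)
    return r.x,len(P)
def posts_fit(K,E,uv,C0):
    P=np.array([onz(K,E,p,.082)[:2] for p in uv])
    a=lambda v:np.angle(np.exp(8j*(np.arctan2(P[:,1]-v[1],P[:,0]-v[0])-v[2])))/8*.142
    best=min((least_squares(lambda v:np.r_[np.hypot(P[:,0]-v[0],P[:,1]-v[1])-.142,a(v)],[*C0[:2],s],loss="soft_l1",f_scale=.003) for s in np.radians([0,11,22,33])),key=lambda r:r.cost)
    return best.x,best.fun
def cast_xy(K,E,im,box,z=.062):
    l,t,w,h=[int(round(v)) for v in box]; l-=3;t-=3;w+=6;h+=6
    hsv=cv2.cvtColor(im[t:t+h,l:l+w],cv2.COLOR_RGB2HSV); m=((hsv[:,:,1]<95)&(hsv[:,:,2]>110)).astype(np.uint8)
    c=max(cv2.findContours(m,0,1)[0],key=cv2.contourArea); (cx,cy),sz,an=cv2.minAreaRect(c)
    return onz(K,E,(cx+l,cy+t),z)[:2],(cx+l,cy+t),sz,an
E
python3 - <<'E'
from m import *
d=np.load("w1.npz"); K,E,im=d["K"],d["E"],d["im"]
print("cam",-E[:3,:3].T@E[:3,3])
D=disc_fit(K,E,im,[.575,-.11]); print("disc",D)
P=posts_fit(K,E,[(238,106),(303,62),(377,80),(414,147),(389,211),(331,246),(265,235),(225,181)],D[0]); print("posts",P[0][:2],np.degrees(P[0][2]),np.round(P[1],3))
pt=onz(K,E,(219,194),.036)[:2]; print("pointer",pt)
c=cast_xy(K,E,im,(319,179,34,36)); print("cast",c)
C=(D[0][:2]+P[0][:2])/2
a=lambda p:np.degrees(np.arctan2(p[1]-C[1],p[0]-C[0]))
print(C,"ptr",a(pt),np.hypot(*(pt-C)),"cast",a(c[0]),np.hypot(*(c[0]-C)))
g=im[40:265,195:435]; g=cv2.resize(g,None,fx=2.6,fy=2.6,interpolation=cv2.INTER_CUBIC); cv2.imwrite("pics/w1c.png",g[:,:,::-1])
E
```

```text
cam [ 0.53334038 -0.02511614  0.56155909]
disc (array([ 0.58519805, -0.10125903,  0.14719229]), 457)
posts [ 0.58453795 -0.09892555] 10.454761806237384 [-0.002 -0.003 -0.004 -0.001 -0.008 -0.007 -0.003 -0.001 -0.001 -0.001
  0.001 -0.003  0.002  0.    -0.001  0.002]
pointer [ 0.42671897 -0.15820939]
cast (array([ 0.61377169, -0.15808744]), (334.0, 198.0), (36.0, 34.0), 90.0)
[ 0.584868   -0.10009229] ptr -159.82247183178555 0.16848950488860007 cast -63.50920011274994 0.0647986179376982
```

View pics/w1c.png

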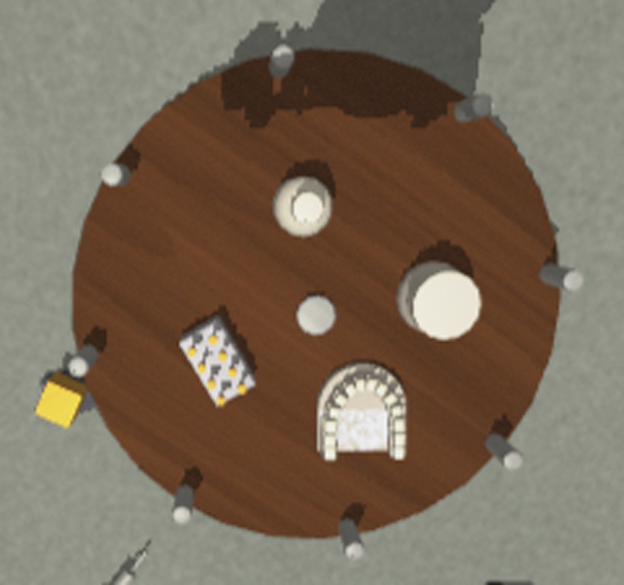

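The crop confirms the white horseshoe on the disc, at crop (361,415). The pointer is at (59,402). The carousel must turn about -96° (clockwise), so I'll push the post at -79.5° and stop about 6° short, then look again.

```bash
cat > push.py <<'E'
from m import *
C=np.array([.585,-.100]); Z=.058; RT=.143
def pose(deg,z=Z,s=1):
    t=np.radians(deg); y=s*np.array([-np.sin(t),np.cos(t),0]); zz=np.array([0,0,-1.]); x=np.cross(y,zz)
    q=R.from_matrix(np.c_[x,y,zz]).as_quat()
    return [C[0]+RT*np.cos(t),C[1]+RT*np.sin(t),z],q[[3,0,1,2]]
def sweep(a,b,speed=.06,step=12,s=1):
    for t in np.linspace(a,b,max(1,int(np.ceil(abs(b-a)/step)))+1)[1:]:
        p,q=pose(t,s=s); bot.move_linear(p,speed=speed,rotation=q)
        print(round(t,1),np.round(bot.read_ft_force(),1))
E
python3 - <<'E'
from push import *
ok={}
for s in (1,-1):
    js=[bot.solve_ik(*pose(t,z,s)) for t,z in [(-57,.2)]+[(t,Z) for t in range(-57,-180,-10)]]
    ok[s]=all(j is not None for j in js); print(s,ok[s],[None if j is None else round(j[5],2) for j in js])
s=[k for k in (1,-1) if ok[k]]
s=min(s,key=lambda s:max(abs(bot.solve_ik(*pose(t,Z,s))[5]) for t in (-57,-175))); print("s",s)
bot.set_gripper(0)
bot.move_pose(*pose(-57,.2,s)); print(bot.read_clock())
bot.move_linear(pose(-57,Z,s)[0],speed=.12); print(bot.read_ft_force())
end=-79.5-96.3+8.3+6
sweep(-57,end,s=s); print(bot.read_clock())
p,q=pose(end+4,s=s); bot.move_linear(p,speed=.06,rotation=q)
p[2]=.2; bot.move_linear(p,speed=.15)
q=[0,2**-.5,2**-.5,0]; bot.move_pose([.50,-.17,.40],q)
K,E=KE("wrist"); im=bot.camera("wrist"); cv2.imwrite("pics/w2.png",im[:,:,::-1]); np.savez("w2.npz",K=K,E=E,im=im)
for t in ["cast","burs","vial","jar"]:
    print(t,[(np.round(d["bbox"]).astype(int).tolist(),round(d["confidence"],2)) for d in bot.search_frame("wrist",t)[:9]])
print(proj(K,E,[*C,.042]),disc_fit(K,E,im,C),bot.read_clock())
E
```

```text
1 True [np.float64(0.57), np.float64(0.57), np.float64(0.71), np.float64(0.86), np.float64(1.01), np.float64(1.17), np.float64(1.33), np.float64(1.5), np.float64(1.68), np.float64(1.86), np.float64(2.05), np.float64(2.25), np.float64(2.47), np.float64(2.69)]
-1 True [np.float64(-2.57), np.float64(-2.57), np.float64(-2.43), np.float64(-2.28), np.float64(-2.13), np.float64(-1.97), np.float64(-1.81), np.float64(-1.64), np.float64(-1.47), np.float64(-1.28), np.float64(-1.09), np.float64(-0.89), np.float64(-0.67), np.float64(-0.45)]
s -1
6.5167
[ 0.22241131 -0.08567615 -0.76206307]
-68.6 [-0.6 -0.1  0.1]
-80.2 [-0.1  0.3 -0.2]
-91.8 [0.1 0.3 0.1]
-103.4 [ 0.2 -0.3 -0.1]
-115.1 [-0.  -0.7  0.1]
-126.7 [ 0.2  0.3 -0.4]
-138.3 [ 0.5  1.  -0.7]
-149.9 [-0.2 -0.7 -0.3]
-161.5 [-0.4 -0.5  0.6]
13.55
cast [([328, 256, 35, 35], 0.9), ([136, 174, 36, 37], 0.71)]
burs [([305, 49, 40, 38], 0.57)]
vial [([378, 90, 25, 26], 0.86)]
jar [([333, 150, 31, 26], 0.67)]
[[340.47971797 111.80517106]] (array([ 0.58516393, -0.10152726,  0.1472846 ]), 509) 16.9417
```

View pics/w2.png

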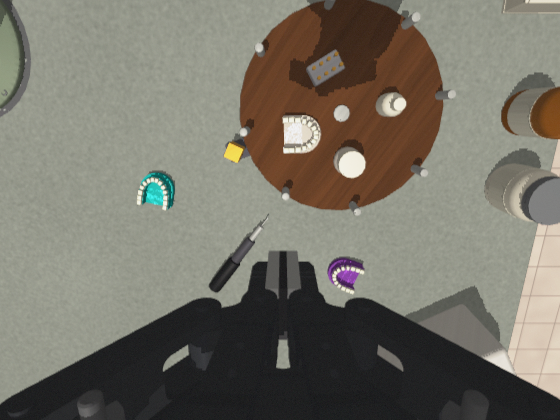

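The disc has turned and nothing shifted on it. The cast is at (300,134), the pointer at (234,152) and the hub at (342,114), so the cast is a few degrees short, as planned. I'll measure that and finish the push.

```bash
cat > ev.py <<'E'
from push import *
def ev(K,E,im,box):
    hsv=cv2.cvtColor(im,cv2.COLOR_RGB2HSV); m=((abs(hsv[:,:,0].astype(int)-24)<7)&(hsv[:,:,1]>150)&(hsv[:,:,2]>150)).astype(np.uint8)
    u0=proj(K,E,[.425,-.16,.038])[0]; yy,xx=np.mgrid[:420,:560]; m[np.hypot(xx-u0[0],yy-u0[1])>30]=0
    c=max(cv2.findContours(m,0,1)[0],key=cv2.contourArea); pu=cv2.minAreaRect(c)[0]
    c=cast_xy(K,E,im,box,.066); D=disc_fit(K,E,im,C)[0]
    pt=onz(K,E,pu,.035)[:2]
    for Q in (D[:2],C,D[:2]*.5+.5*np.array([.5845,-.0989])):
        a=lambda p:np.degrees(np.arctan2(p[1]-Q[1],p[0]-Q[0]))
        print(np.round(Q,4),"ptr",round(a(pt),1),np.hypot(*(pt-Q)).round(4),"cast",round(a(c[0]),1),np.hypot(*(c[0]-Q)).round(4),"err",round(a(c[0])-a(pt),1),pu,c[1:])
E
python3 - <<'E'
from ev import *
for n,b in (("w1",(319,179,34,36)),("w2",(283,115,37,39))):
    d=np.load(n+".npz"); K,E,im=d["K"],d["E"],d["im"]; ev(K,E,im,b)
uv=[(331,2),(416,17),(451,94),(423,173),(356,211),(286,196),(243,132),(259,48)]
P=posts_fit(K,E,uv,C); print(P[0],np.degrees(P[0][2]),np.round(P[1],3))
E
```

```text
[ 0.5852 -0.1013] ptr -160.0 0.1723 cast -63.4 0.0624 err 96.6 (217.18101501464844, 195.07760620117188) ((334.0, 198.0), (36.0, 34.0), 90.0)
[ 0.585 -0.1  ] ptr -159.5 0.1725 cast -63.7 0.0636 err 95.8 (217.18101501464844, 195.07760620117188) ((334.0, 198.0), (36.0, 34.0), 90.0)
[ 0.5848 -0.1001] ptr -159.5 0.1723 cast -63.6 0.0636 err 96.0 (217.18101501464844, 195.07760620117188) ((334.0, 198.0), (36.0, 34.0), 90.0)
[ 0.5852 -0.1015] ptr -160.2 0.172 cast -154.0 0.0656 err 6.2 (233.03094482421875, 152.180419921875) ((301.0, 134.0), (38.0, 38.0), 90.0)
[ 0.585 -0.1  ] ptr -159.7 0.1724 cast -152.8 0.0661 err 6.9 (233.03094482421875, 152.180419921875) ((301.0, 134.0), (38.0, 38.0), 90.0)
[ 0.5848 -0.1002] ptr -159.7 0.1721 cast -152.9 0.0659 err 6.9 (233.03094482421875, 152.180419921875) ((301.0, 134.0), (38.0, 38.0), 90.0)
[ 0.58485868 -0.10222805  0.17486257] 10.018887112777364 [-0.007  0.    -0.    -0.001 -0.002 -0.002 -0.    -0.001  0.002 -0.001
  0.001 -0.    -0.001  0.001 -0.    -0.   ]
```

Run:
```python
from ev import *
s=-1
bot.move_pose(*pose(-157.5,.2,s)); bot.move_linear(pose(-157.5,Z,s)[0],speed=.12)
sweep(-157.5,-167.8,speed=.03,step=6,s=s)
p,q=pose(-163.5,s=s); bot.move_linear(p,speed=.06,rotation=q)
p[2]=.2; bot.move_linear(p,speed=.15)
p,q=pose(-160,.3,s); bot.move_pose(p,q); bot.wait(.2)
K,E=KE("wrist"); im=bot.camera("wrist"); cv2.imwrite("pics/w3.png",im[:,:,::-1]); np.savez("w3.npz",K=K,E=E,im=im)
b=[(np.round(d["bbox"]).astype(int).tolist(),round(d["confidence"],2)) for d in bot.search_frame("wrist","cast")]
print(b,proj(K,E,[*C,.042]),bot.read_clock())
try: ev(K,E,im,b[0][0])
except Exception as e: print(e)
```

```text
-162.6 [-0.8 -0.2  0.1]
-167.8 [ 0.2  0.5 -0.6]
[([260, 207, 50, 43], 0.77), ([238, 2, 53, 44], 0.76), ([56, 196, 55, 49], 0.61), ([475, 280, 45, 41], 0.59)] [[282.38563717 276.75450882]] 23.3583
[ 0.5826 -0.1026] ptr -160.1 0.1692 cast -159.5 0.0682 err 0.6 (281.2500305175781, 148.25001525878906) ((280.61855697631836, 234.10824584960938), (44.06602478027344, 42.94914245605469), 23.96249008178711)
[ 0.585 -0.1  ] ptr -159.6 0.1723 cast -158.2 0.0713 err 1.3 (281.2500305175781, 148.25001525878906) ((280.61855697631836, 234.10824584960938), (44.06602478027344, 42.94914245605469), 23.96249008178711)
[ 0.5836 -0.1007] ptr -159.6 0.1707 cast -158.4 0.0697 err 1.3 (281.2500305175781, 148.25001525878906) ((280.61855697631836, 234.10824584960938), (44.06602478027344, 42.94914245605469), 23.96249008178711)
```

View pics/w3.png

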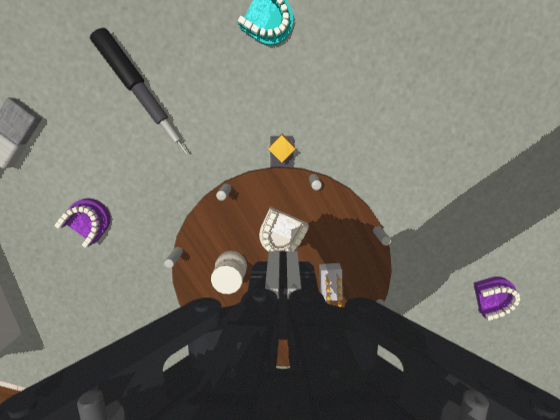

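The cast (about 283,231), pointer (282,149) and axis (282,277) line up to within about 1–2°. The finger nearly covers the cast, so I'll take one unobstructed view to confirm.

Run:
```python
import push; push.RT=.23
from ev import *
p,q=pose(-160,.33,-1)
push.RT=.02; p2,q2=pose(-160,.38,1)
for n,(p,q) in (("w4",(p,q)),):
    bot.move_pose(p,q); bot.wait(.2)
    K,E=KE("wrist"); im=bot.camera("wrist"); np.savez(n+".npz",K=K,E=E,im=im)
    b=[np.round(d["bbox"]).astype(int).tolist() for d in bot.search_frame("wrist","cast")]
    u=proj(K,E,[*C,.042])[0]; print(b,u,proj(K,E,[.4235,-.16,.038]),bot.read_clock())
    b.sort(key=lambda b:abs(b[0]+b[2]/2-u[0])+abs(b[1]+b[3]/2-u[1]))
    try: ev(K,E,im,b[0])
    except Exception as e: print(e)
    x,y=int(u[0]),int(u[1]); g=im[max(0,y-150):y+110,max(0,x-130):x+130]
    cv2.imwrite(f"pics/{n}.png",cv2.resize(g,None,fx=2.3,fy=2.3,interpolation=cv2.INTER_CUBIC)[:,:,::-1]); print(max(0,x-130),max(0,y-150))
```

```text
[[457, 315, 40, 39], [245, 67, 46, 50], [81, 244, 48, 43]] [282.9898827 316.7983014] [[282.3169945  208.04869866]] 24.1167
[ 0.5765 -0.1055] ptr -160.3 0.1619 cast 105.6 0.2874 err 265.9 (282.25, 207.75) ((476.5, 334.0), (44.0, 45.0), 90.0)
[ 0.585 -0.1  ] ptr -159.6 0.1718 cast 107.5 0.2846 err 267.1 (282.25, 207.75) ((476.5, 334.0), (44.0, 45.0), 90.0)
[ 0.5805 -0.1022] ptr -159.7 0.1668 cast 106.5 0.2853 err 266.3 (282.25, 207.75) ((476.5, 334.0), (44.0, 45.0), 90.0)
152 166
```

View pics/w4.png

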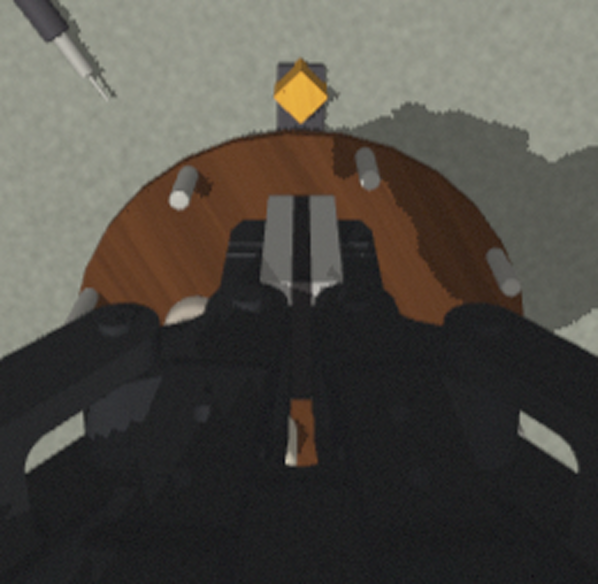

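That moved the wrong way: the fingers now hide the cast. I'll move the tool inward instead.

Run:
```python
import push; push.RT=.03
from ev import *
p,q=pose(-160,.36,-1)
bot.move_pose(p,q); bot.wait(.2)
K,E=KE("wrist"); im=bot.camera("wrist"); np.savez("w5.npz",K=K,E=E,im=im)
b=[np.round(d["bbox"]).astype(int).tolist() for d in bot.search_frame("wrist","cast")]
cu=proj(K,E,[C[0]-.062,C[1]-.0226,.06])[0]; u=proj(K,E,[*C,.042])[0]; print(b,cu,u,bot.read_clock())
b.sort(key=lambda b:abs(b[0]+b[2]/2-cu[0])+abs(b[1]+b[3]/2-cu[1]))
ev(K,E,im,b[0])
x,y=int(cu[0]),int(cu[1]); g=im[max(0,y-110):y+110,max(0,x-130):x+130]
cv2.imwrite(f"pics/w5.png",cv2.resize(g,None,fx=2.6,fy=2.6,interpolation=cv2.INTER_CUBIC)[:,:,::-1]); print(x-130,y-110)
```

```text
[[69, 112, 55, 45], [263, 112, 47, 48], [464, 198, 44, 38]] [283.81981363 140.04111421] [283.84010983 185.40898092] 25.2417
[ 0.5848 -0.1018] ptr -160.1 0.1713 cast -159.2 0.0663 err 0.9 (282.7500305175781, 56.2499885559082) ((281.93299102783203, 139.5257740020752), (40.71538543701172, 42.84761047363281), 23.96249008178711)
[ 0.585 -0.1  ] ptr -159.6 0.1721 cast -157.8 0.0672 err 1.7 (282.7500305175781, 56.2499885559082) ((281.93299102783203, 139.5257740020752), (40.71538543701172, 42.84761047363281), 23.96249008178711)
[ 0.5846 -0.1004] ptr -159.6 0.1717 cast -158.0 0.0667 err 1.6 (282.7500305175781, 56.2499885559082) ((281.93299102783203, 139.5257740020752), (40.71538543701172, 42.84761047363281), 23.96249008178711)
153 30
```

View pics/w5.png

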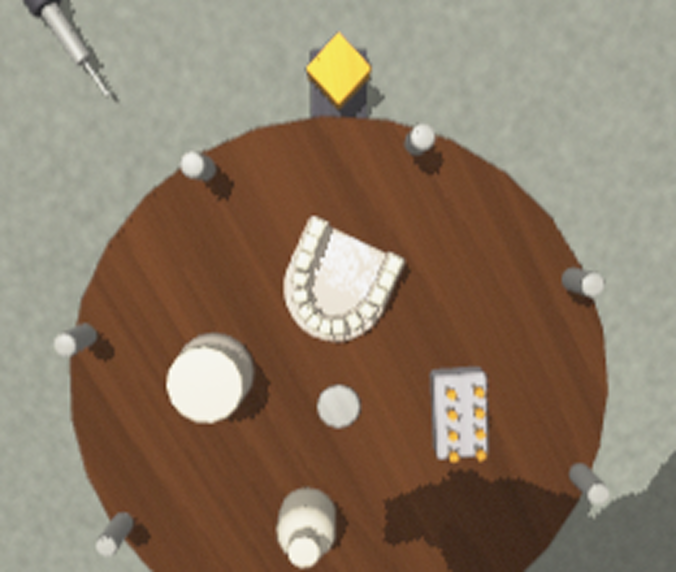

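This crop shows the pointer at x=338, the hub at x=338 and the cast centred at about x=335–341. The error is about 1°, and nothing on the disc has been upset. Handing in.

```bash
python3 -c "
from cell import bot
bot.wait(.3); print(bot.close_job(), bot.read_clock())"
```

```text
the job is handed in; nothing more can be done
the job is handed in; nothing more can be done
```

The plaster cast now stands at the front, lined up with the pointer to within about 1–2° by the wrist camera; the other things on the disc still stand, the arm is clear, and the job was handed in at about 26 s.

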